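# Set the bench rail's length stop against the pinned stop

## Task

Set the length stop on the bench rail for the next batch: with closed fingertips press the pad in the middle of the sliding carriage down to free its brake, keep it pressed and push the carriage along the rail until it is right up against the stop that carries the round-headed pin, then let the pad come up so that the brake holds it there. Do not force the carriage along with its brake on, and do not move or pick up any of the loose things lying round the rail.

Things in the scene. Friction and masses are not known exactly. Their poses are not given: they have to be found in the camera images.
- rail: fixed aluminium C-section rail, 66 mm wide (x), 420 mm long (y, 436 with end caps) and 22 mm high, lying on the bench; origin at the centre of its underside, own y axis along the rail, z up. The carriage slides on it along y, between two fixed stops.
- carriage (a joint): sliding position of the carriage along the rail's own +y, in m; 0 = centred on the rail's origin. Pad pressed (brake off), it slides with about 2 N of drag and stays where it is left; pad up (brake on), it resists about 20 N. Fingers pressing on the pad drag it along by friction, or push against a cheek.
- pad (a joint): how far the release pad is pressed down, in m; about 0 at rest (brake on), 0.006 on its end stop. Sprung: the force grows to about 7 N over the first 3 mm and stays near that to the end stop; it comes up by itself. The brake is fully off from about 3 mm down; press it well down, 4 to 6 mm, and keep it down while pushing.
- pad_top (a point): centre of the release pad's upper face: a ribbed black plastic pad 53 mm across and 58 mm along the rail, its top 38 mm above the bench at rest (flush with the well's side walls, 14 mm below the tops of the cheeks). It moves with the carriage; axes as the rail's.
- carriage_mid (a point): middle of the carriage at the height of its cheeks' tops, 52 mm above the bench. The carriage is a dark steel saddle 90 mm long along the rail, 75 mm wide, with a 14 mm thick cheek at each end; between them a well 62 mm along the rail and 56 mm across, side walls 38 mm high, holds the pad. An aluminium arm 12 mm thick, 28 mm high reaches to 67 mm from the axis on the rail's -x side.
- pin_stop: the goal stop: fixed steel block straddling the rail, 30 mm along it, 78 mm wide, 40 mm high, with an upright pin on its centre ending in a 22 mm round head, topmost point 81 mm above the bench. Origin on the rail's axis at bench height, halfway along the block. Near either end of the rail. The carriage touches it when their centres are 60 mm apart along the rail.
- plain_stop: the other fixed stop, near the other end of the rail: the same steel block without a pin. Not the goal.
- oak_offcut: loose oak block about 42 x 75 x 22 mm lying by the rail; leave it. Origin at the centre of its underside.
- wax_tin: loose flat round tin, 73 mm across, 24 mm high, lying by the rail; leave it. Origin at the centre of its underside.
- wedge: loose small wooden wedge, about 64 x 22 x 16 mm, lying by the rail; leave it. Origin at the centre of its underside.
Not all that is in view belongs to the job. Leave any red or turquoise look-alike of the pin_stop alone.

How it is judged (in metres and radians):
On the way, in this order (a step that is already met when the one before it is completed fails the run):
1. the pad is pressed down more than 3 mm before the carriage has reached the pinned stop (value of joint pad above 0.003 m and horizontal distance between carriage_mid and pin_stop above 0.075 m), for 0.1 s.
2. the carriage stands against the pinned stop with the pad still pressed (value of joint pad above 0.0015 m and horizontal distance between carriage_mid and pin_stop below 0.063 m), for 0.1 s.
At the end, for the whole second after the job is handed in: the carriage is at rest against the pinned stop (gap under 3 mm: centres less than 63 mm apart), its pad is up again (within 0.7 mm, brake on), and the three loose things are within 15 mm of where they lay (horizontal distance between carriage_mid and pin_stop below 0.063 m and value of joint pad below 0.0007 m and velocity of joint carriage between -0.005 and 0.005 m/s and distance of each of oak_offcut, wax_tin, wedge from where it was at the start of the episode below 0.015 m); the robot touches nothing.
It fails at once if the carriage is forced along with its brake on (value of joint pad below 0.0006 m and (velocity of joint carriage above 0.015 m/s or velocity of joint carriage below -0.015 m/s)).
It fails at once if a loose thing is moved or lifted (distance of any of oak_offcut, wax_tin, wedge from where it was at the start of the episode above 0.015 m).
It also fails if it takes over 34 s, if anything falls off the work surface, if the arm or the gripper's body presses on something with over 40 N, if the wrist force passes 120 N, or if a joint passes its speed limit or range.

## Robot

A 6-joint arm with a two-finger parallel gripper is mounted at the origin on a cart in front of the work surface, level with it; the furniture and walls round the work are solid. World frame = base frame: x ahead of the robot, y to its left, z up, the work surface at z = 0. Lengths are in mm, angles in rad, forces in N, time in s.
With the tool pointing down it reaches from about 350 to 875 mm from the base axis. Payload 4.2 kg.
Tool frame: the origin (TCP) lies on the mounting face of the last link; the fingertips stand 173 mm ahead of it and the grasp point (between the pads) lies grip_point_offset ahead of it (grip_point_offset is the distance from the TCP to the grasp point, in mm); z points along the fingers, y is the line along which they close (so a half turn about z gives the same grasp; the last joint's range is limited). The gripper opens to 85 mm and grips with 20 to 120 N. Pads are 22 mm wide; open, the fingers measure 114 mm over their backs; the gripper's body (76 mm by 85 mm) begins 54 mm behind the grasp point. The pads swing forward as they close: fully open they stand 13 mm farther back than shut.
Start: joints at [1.415, 0.385, 0.008, 0, -1.194, -0.259], TCP at [251.846, 571.991, 404.712] pointing down, gripper open.
Joint ranges: [-3.14, 3.14], [-1.21, 2.06], [-1.07, 1.41], [-3.16, 2.05], [-2.99, -0.16], [-3.1, 3.1]. Speed limits (rad/s): [2.79, 2.79, 3.14, 3.14, 3.14, 3.14].

## Interface

Orientations are given as a unit quaternion [x, y, z, w].
In Python, from bench import read_state, get_image, job_done, recognise, place_of, grip_point_offset gives the robot as it stands. The module is installed in compiled form; this text tells all that it offers.
- The arm moves only by the tool carry_out, never from a script. Its arguments are lists of equal length, an entry for each row: "slide": the shift along the tool's x, y, z in m, a list of three; "roll": the turn about the tool's z in degrees; "claw": the finger opening in m, from 0 to 0.0854. A call has 1 to 8 rows; each row is the pose to reach, as a shift and turn from the pose commanded when the call began, along the tool's axes at that moment; what a row does not reach only later rows make up. A row lasts 1/8 s, in which the tool goes at most 62.5 mm and 10.7 degrees, less where a joint would pass 70% of its speed; a pose out of reach is approached as far as the arm can. A call with a gripper value outside its range is refused whole. The fingers move at their own pace and stop on an object; the grip force is fixed at half the most. Time passes only in rows, so rows that repeat a pose let the fingers close. It gives the time, the measured TCP pose, the force, the opening and the grip force at its end, in the units of the state.
- read_state(): the state, without advancing time (a new reading comes with each control period).
- get_image(name): name is "scene" or "top" or "wrist"; returns a dict with "img" (480x640x3 uint8, red, green, blue), "z_map" (480x640 float32, mm along the optical axis (not along the pixel's ray), 0 where there is no reading), "mtx" (3x3 intrinsics, pixels), "world_from_camera" (4x4, takes a point from camera to world coordinates); the wrist camera has in their place "T_tool_cam" (4x4, takes a point from camera to tool coordinates, whose origin is the TCP and whose axes are the flange's). Camera axes: x right, y up, looking along -z (the intrinsics and any distortion apply to the point x, -y, -z); pixel columns grow to the right and rows downward; lengths in mm; the calibration is good to about 2 mm. A picture is of the moment at which its call begins: read the wrist's pose just before it.
- job_done(): hands the job in; it is judged then, once.
Trained networks look in a picture, given as the dict that the camera call returned (one of the last four; its "shot" number tells which), for a name from the list of things; names that differ only in an ending like _2 or _b are one class to them, and where a whole thing is asked for, a point or a joint stands for the part that bears it (a point fixed in the world has none). Each returns a list of dicts, best first, with "conf" (0 to 1); they miss things now and then, are a little off and sometimes report something else, mostly with a low value. They report only what shows in the picture. A call takes as long as a camera call. They do not tell look-alikes from the thing itself.
- recognise(picture, thing): "at" ([column, row] in pixels, amid what is visible of it).
- place_of(picture, thing): "at" ([column, row] in pixels: a listed point, or the origin of a listed thing).
The state is a dict: "clock": time; "joints": joint angles; "joint_vel": joint speeds; "joint_efforts": joint torques, N m; "position": TCP position; "ee_rot": TCP orientation; "contact_force": force on the tool from outside, world axes, zero at the start; "wrist_torque": the same for the moment, N m; "gripper_width": finger opening in mm; "grasp_force": force on a finger pad.
Only numpy, scipy, OpenCV 4.12 (cv2) and the standard library are available. Lean on these libraries where they do the work, as an engineer would, in place of code of your own. Each camera call takes 0.05 s, during which the arm holds its last target. There are 200 camera calls.

## Working session

There is one attempt and no reset: what is moved stays moved. The work goes in short steps, Python scripts to look and compute and a tool call to move; the robot and the scene stay as the last step left them, time stands still between calls to the robot, and variables do not carry over. Pictures are saved under pics/ and viewed, at most 10 in all, crops included, and the job is handed in when it is done.

Besides the shell and the picture viewer there is one more tool, called after ">>>" as name(argument=value, ...) on one line, values as JSON. carry_out: Moves the arm, as the interface text tells. Its arguments: {"type":"object","properties":{"slide":{"type":"array"},"roll":{"type":"array"},"claw":{"type":"array"}},"required":["slide","roll","claw"]}

```bash
mkdir -p pics; cat > h.py <<'E'
import numpy as np, cv2
from bench import *
from scipy.spatial.transform import Rotation as R
def T_of(p,st=None):
    if "world_from_camera" in p: return np.array(p["world_from_camera"])
    T=np.eye(4);T[:3,:3]=R.from_quat(st["ee_rot"]).as_matrix();T[:3,3]=st["position"]
    return T@np.array(p["T_tool_cam"])
def ray(p,uv,st=None):
    K=np.array(p["mtx"]);T=T_of(p,st)
    d=np.array([(uv[0]-K[0,2])/K[0,0],-(uv[1]-K[1,2])/K[1,1],-1.])
    return T[:3,3],T[:3,:3]@d
def at_z(p,uv,z,st=None):
    o,d=ray(p,uv,st); return o+d*(z-o[2])/d[2]
def at_d(p,uv,st=None):
    o,d=ray(p,uv,st); u,v=np.round(uv).astype(int); w=p["z_map"][v-2:v+3,u-2:u+3]; w=w[w>0]
    return o+d*np.median(w) if w.size else o*np.nan
def save(p,n): cv2.imwrite("pics/"+n,cv2.cvtColor(p["img"],cv2.COLOR_RGB2BGR))
E
python3 - <<'E'
from h import *
np.set_printoptions(precision=1,suppress=True)
s=read_state();print(s,grip_point_offset() if callable(grip_point_offset) else grip_point_offset)
Z=dict(pad_top=38,carriage_mid=52,pin_stop=0,plain_stop=0,rail=0,oak_offcut=0,wax_tin=0,wedge=0)
for c in("top","scene"):
    p=get_image(c);save(p,c+"1.png")
    for n,z in Z.items():
        for r in place_of(p,n)[:3]: print(c,n,round(r["conf"],2),np.array(r["at"]),at_z(p,r["at"],z))
E
```

```text
{'clock': 0.0, 'joints': array([ 1.4,  0.4,  0. , -0. , -1.2, -0.3]), 'joint_vel': array([ 0., -0.,  0., -0.,  0., -0.]), 'joint_efforts': array([ -0. , -39.2,  18.8,   4.2,  -0. ,  -0. ]), 'position': array([251.8, 571.8, 403.6]), 'ee_rot': array([ 1. , -0.2, -0. ,  0. ]), 'contact_force': array([-0.2, -0.4, -0.4]), 'wrist_torque': array([0. , 0. , 0.1]), 'grasp_force': 0.0, 'gripper_width': 85.39889104449698} 154.70000000000002
top pad_top 0.55 [281.1 273.4] [483.8 152.2  38. ]
top carriage_mid 0.85 [280.1 276. ] [477.5 152.1  52. ]
top pin_stop 0.82 [445.2 327.2] [ 387.8 -148.6    0. ]
top plain_stop 0.71 [376.  277.4] [480.1 -23.2   0. ]
top plain_stop 0.63 [215.8 278.8] [478.  282.7   0. ]
top rail 0.87 [300.1 273.4] [488.  120.8   0. ]
top rail 0.24 [214.7 278.9] [477.8 284.8   0. ]
top oak_offcut 0.97 [298.1 218.2] [596. 126.   0.]
top wax_tin 0.85 [363.8 224.4] [582.8  -1.6   0. ]
top wedge 0.7 [231. 235.] [563.4 256.7   0. ]
scene pad_top 0.82 [276.7 226.6] [476.5 146.9  38. ]
scene pad_top 0.45 [275.1 215.5] [498.1 186.4  38. ]
scene carriage_mid 0.78 [278.5 216.4] [489.9 158.9  52. ]
scene pin_stop 0.85 [418.3 312.3] [ 548.4 -198.7    0. ]
scene pin_stop 0.82 [332.1 278.9] [487.7 -26.5   0. ]
scene pin_stop 0.65 [330.4 339.8] [ 383.2 -156.9    0. ]
scene plain_stop 0.95 [244.5 216.6] [473.2 280.3   0. ]
scene plain_stop 0.56 [285.8 244.3] [484.1 128.2   0. ]
scene rail 0.84 [288.3 241.4] [494.4 133.9   0. ]
scene oak_offcut 0.59 [331.9 230.5] [592.5 109.5   0. ]
scene oak_offcut 0.47 [288.7 246.8] [483.7 116.6   0. ]
scene wax_tin 0.91 [362.6 253.2] [589.1   2.3   0. ]
scene wedge 0.6 [283.3 209.9] [558.5 249.3   0. ]
```

View pics/top1.png

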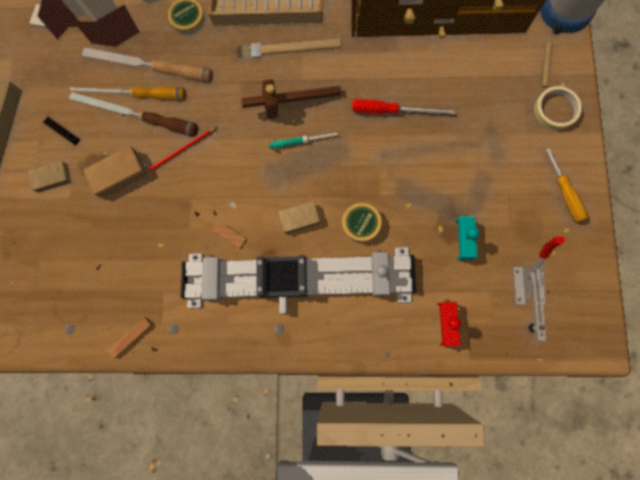

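View pics/scene1.png

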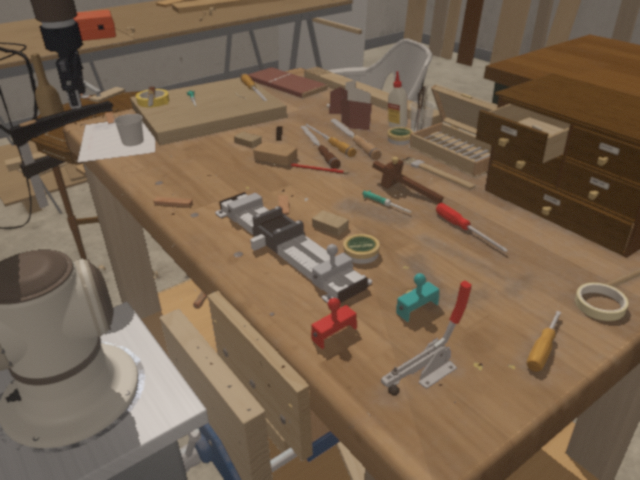

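The top view shows the rail lying along world y. The carriage with the black pad is at (282,277), and the plain stop is at (211,278). Three things could pass for the pin_stop: the grey block with a pin on the rail at (381,273), a red one at (451,324), and a turquoise one at (468,238). I choose the grey one on the rail and will check it in a crop.

```bash
python3 - <<'E'
from h import *
np.set_printoptions(precision=3,suppress=True)
p=get_image("top")
c=cv2.resize(p["img"][235:320,175:425],None,fx=3.2,fy=3.2,interpolation=cv2.INTER_CUBIC)
cv2.imwrite("pics/crop.png",c[:,:,::-1])
for n,uv,z in(("pinhead",(382,270),81),("carr",(281.5,276.5),52),("plain",(211,278),40)): print(n,at_z(p,uv,z),at_d(p,np.array(uv)))
s=read_state();M=R.from_quat(s["ee_rot"]).as_matrix();print(M)
E
```

```text
pinhead [484.375 -27.958  81.   ] [484.468 -28.023  80.227]
carr [476.585 149.516  52.   ] [477.979 151.228  38.955]
plain [475.364 280.705  40.   ] [475.34  280.64   40.228]
[[ 0.915 -0.403  0.   ]
 [-0.403 -0.915  0.   ]
 [-0.    -0.    -1.   ]]
```

View pics/crop.png

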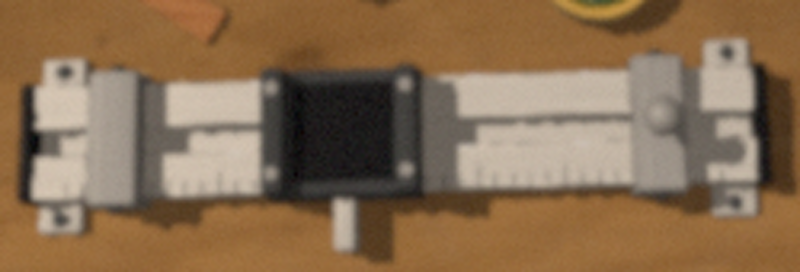

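The crop confirms it. The plain grey steel stop with the round pin head is at crop (660,112), at the -y end of the rail. The carriage centre is at about (479,151), and it has to travel about 119 mm toward -y.

>>> carry_out(slide=[[0.38,0.296,0.1],[0.38,0.296,0.1],[0.38,0.296,0.1],[0.38,0.296,0.1],[0.38,0.296,0.1],[0.38,0.296,0.1],[0.38,0.296,0.1],[0.38,0.296,0.1]], roll=[-25.5,-25.5,-25.5,-25.5,-25.5,-25.5,-25.5,-25.5], claw=[0,0,0,0,0,0,0,0])

```text
clock: 1.95
position: [481.1, 146.0, 304.6]
ee_rot: [1.0, 0.015, 0.0, -0.0]
contact_force: [0.7, 0.2, -0.8]
gripper_width: 0.2
grasp_force: 0.0
```

>>> carry_out(slide=[[0,0,0],[0,0,0],[0,0,0]], roll=[0,0,0], claw=[0,0,0])

```text
clock: 2.33
position: [480.1, 148.9, 305.2]
ee_rot: [1.0, 0.016, 0.0, -0.0]
contact_force: [0.4, 0.8, 0.3]
gripper_width: 0.0
grasp_force: 0.0
```

```bash
python3 - <<'E'
from h import *
np.set_printoptions(precision=3,suppress=True)
s=read_state();p=get_image("wrist");save(p,"w1.png")
print({k:s[k] for k in("clock","position","contact_force","gripper_width")});print(R.from_quat(s["ee_rot"]).as_matrix())
for n,z in dict(pad_top=38,carriage_mid=52,pin_stop=0).items():
    for r in place_of(p,n)[:2]: print(n,r["conf"],r["at"],at_z(p,r["at"],z,s))
E
```

```text
{'clock': 2.325, 'position': array([480.112, 148.934, 305.16 ]), 'contact_force': array([0.39 , 0.787, 0.273]), 'gripper_width': 0.04926138710747492}
[[ 0.999  0.032  0.001]
 [ 0.032 -0.999  0.001]
 [ 0.001 -0.001 -1.   ]]
pad_top 0.57 [312.8, 236.3] [481.477 154.72   38.   ]
carriage_mid 0.62 [315.5, 251.1] [477.52  152.844  52.   ]
pin_stop 0.81 [591.8, 222.4] [484.888 -28.728   0.   ]
```

View pics/w1.png

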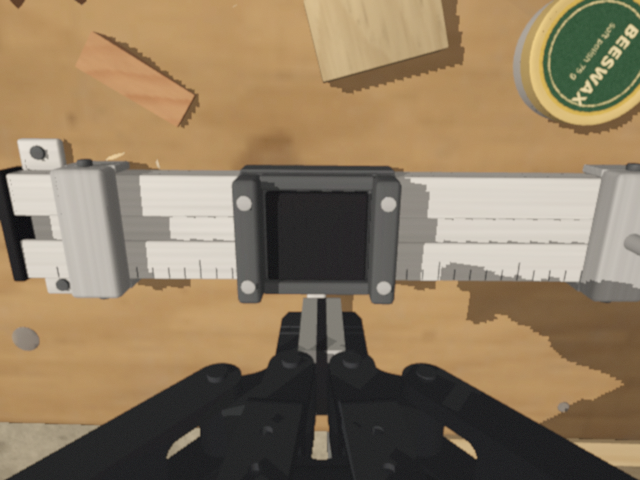

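The wrist view shows the carriage centred at about (316,246), and the fingers line up with the pad. The pin stop is at the right edge. I'll descend to just above the pad, then press.

>>> carry_out(slide=[[0,0,0.05],[0,0,0.08],[0,0,0.09],[0,0,0.09],[0,0,0.09]], roll=[0,0,0,0,0], claw=[0,0,0,0,0])

```text
clock: 3.15
position: [480.9, 148.4, 216.0]
ee_rot: [1.0, 0.015, 0.001, -0.001]
contact_force: [-0.5, -1.2, 0.7]
gripper_width: -0.0
grasp_force: 0.0
```

>>> carry_out(slide=[[0,0,0.003],[0,0,0.005],[0,0,0.007],[0,0,0.008],[0,0,0.008]], roll=[0,0,0,0,0], claw=[0,0,0,0,0])

```text
clock: 3.78
position: [480.6, 148.2, 207.6]
ee_rot: [1.0, 0.015, 0.001, -0.0]
contact_force: [-1.2, -0.8, 6.9]
gripper_width: -0.2
grasp_force: 3.2
```

>>> carry_out(slide=[[0,0,0.001],[0,0,0.0015],[0,0,0.0015],[0,0,0.0015]], roll=[0,0,0,0], claw=[0,0,0,0])

```text
clock: 4.28
position: [480.6, 148.1, 206.1]
ee_rot: [1.0, 0.015, 0.001, -0.0]
contact_force: [-1.9, 0.7, 6.4]
gripper_width: 0.0
grasp_force: 3.2
```

>>> carry_out(slide=[[0,0.004,0],[0,0.012,0],[0,0.02,0],[0,0.028,0],[0,0.036,0],[0,0.044,0],[0,0.05,0],[0,0.05,0]], roll=[0,0,0,0,0,0,0,0], claw=[0,0,0,0,0,0,0,0])

```text
clock: 5.28
position: [482.1, 97.7, 206.1]
ee_rot: [1.0, 0.015, 0.0, 0.0]
contact_force: [0.1, -1.2, 7.0]
gripper_width: -0.2
grasp_force: 3.2
```

```bash
python3 - <<'E'
from h import *
np.set_printoptions(precision=1,suppress=True)
p=get_image("top");save(p,"t2.png");cv2.imwrite("pics/c2.png",cv2.resize(p["img"][235:320,175:425],None,fx=3.2,fy=3.2,interpolation=cv2.INTER_CUBIC)[:,:,::-1])
for r in place_of(p,"carriage_mid")[:2]: print(r["conf"],r["at"],at_z(p,r["at"],52))
E
```

```text
0.59 [306.4, 274.4] [480.3 104.7  52. ]
```

View pics/c2.png

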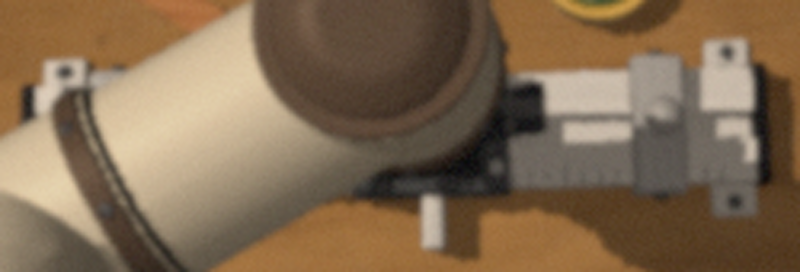

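The carriage arm went from crop x=344 to x=432, about 50 mm, so the carriage follows the fingers without slipping. About 71 mm is left.

>>> carry_out(slide=[[0,0.005,0],[0,0.014,0],[0,0.024,0],[0,0.034,0],[0,0.044,0],[0,0.054,0],[0,0.06,0],[0,0.062,0]], roll=[0,0,0,0,0,0,0,0], claw=[0,0,0,0,0,0,0,0])

```text
clock: 6.38
position: [483.9, 35.9, 206.0]
ee_rot: [1.0, 0.015, 0.001, -0.0]
contact_force: [-2.5, 2.2, 6.9]
gripper_width: -0.1
grasp_force: 3.2
```

>>> carry_out(slide=[[0,0.002,0],[0,0.004,0],[0,0.006,0],[0,0.008,0],[0,0.01,0],[0,0.012,0],[0,0.014,0],[0,0.014,0]], roll=[0,0,0,0,0,0,0,0], claw=[0,0,0,0,0,0,0,0])

```text
clock: 7.38
position: [485.1, 22.6, 206.4]
ee_rot: [1.0, 0.016, 0.002, -0.001]
contact_force: [-1.0, 3.4, 6.9]
gripper_width: 0.2
grasp_force: 3.2
```

>>> carry_out(slide=[[0,0.002,0],[0,0.004,0],[0,0.006,0],[0,0.007,0],[0,0.008,0],[0,0.008,0]], roll=[0,0,0,0,0,0], claw=[0,0,0,0,0,0])

```text
clock: 8.12
position: [485.7, 14.8, 206.6]
ee_rot: [1.0, 0.016, 0.003, -0.001]
contact_force: [0.6, 3.2, 6.0]
gripper_width: -0.2
grasp_force: 3.2
```

```bash
python3 - <<'E'
from h import *
p=get_image("top");cv2.imwrite("pics/c3.png",cv2.resize(p["img"][235:320,175:425],None,fx=3.2,fy=3.2,interpolation=cv2.INTER_CUBIC)[:,:,::-1])
s=read_state();w=get_image("wrist");save(w,"w3.png")
E
```

```text
(no output)
```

View pics/w3.png

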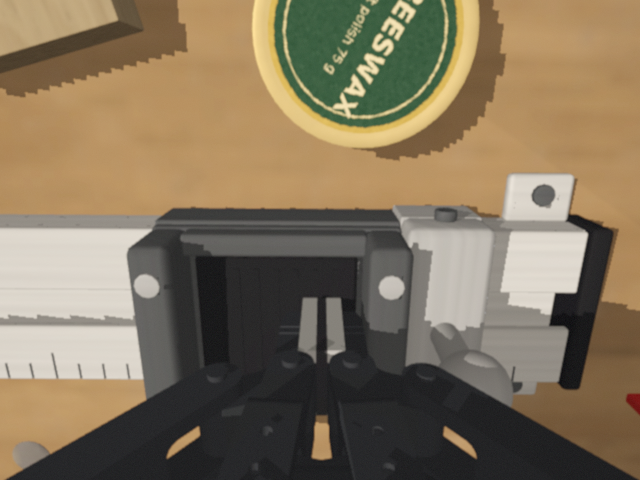

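The wrist view shows the carriage's right cheek flush against the pin stop at about column 408, with no gap. The fingers have slid along the pad, which is still pressed. Next I lift straight up.

>>> carry_out(slide=[[0,0,-0.002],[0,0,-0.005],[0,0,-0.01],[0,0,-0.03],[0,0,-0.07],[0,0,-0.12],[0,0,-0.12],[0,0,-0.12]], roll=[0,0,0,0,0,0,0,0], claw=[0,0,0,0,0,0,0,0])

```text
clock: 9.22
position: [483.7, 13.7, 324.6]
ee_rot: [1.0, 0.015, -0.001, -0.0]
contact_force: [-0.6, -0.1, 0.2]
gripper_width: -0.1
grasp_force: 0.0
```

```bash
python3 - <<'E'
from h import *
s=read_state();w=get_image("wrist");save(w,"w4.png");print(s["position"],s["contact_force"])
for n,z in dict(carriage_mid=52,pin_stop=0,pad_top=38).items():
    for r in place_of(w,n)[:1]: print(n,r["conf"],at_z(w,r["at"],z,s),at_d(w,np.array(r["at"]),s))
E
```

```text
[483.66209199  13.73088831 324.59228437] [-0.56367844 -0.14531061  0.19141782]
carriage_mid 0.6 [481.78156909  32.61914189  52.        ] [477.24218058  33.55112118  38.16701031]
pin_stop 0.87 [ 399.23925938 -144.70608495    0.        ] [ 399.73821283 -144.20988417    0.90562008]
pad_top 0.88 [483.30087862  36.08452009  38.        ] [483.27669126  36.09065942  37.92050584]
```

View pics/w4.png

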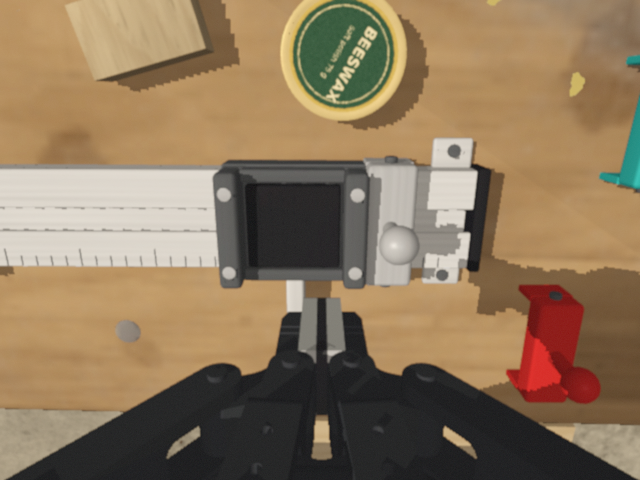

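The carriage stands flush against the pinned stop at about (368,220). The pad is up, with its top at 38 mm, and the oak block and the tin lie where they were.

```bash
python3 -c "
from bench import job_done
print(job_done())"
```

```text
the job is handed in; nothing more can be done
None
```

The carriage is against the pinned stop with its pad up and brake on, the loose things were not touched, and the job was handed in at about 9 s on the robot's clock; no verdict was returned.

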